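Swing aside the turn-buttons on the back of a picture frame

ROBOT

A 6-joint arm with a two-finger parallel gripper is mounted at the origin on the work surface. World frame = base frame: x ahead of the robot, y to its left, z up, the work surface at z = 0. Lengths are in mm, angles in rad, forces in N, time in s.
With the tool pointing down it reaches from about 300 to 875 mm from the base axis. Payload 6.4 kg.
Tool frame: the origin (TCP) lies between the finger pads; the fingertips stand 11 mm ahead of it and the grasp point (between the pads) lies 8 mm behind it; z points along the fingers, y is the direction in which the jaws open and shut (so a half turn about z gives the same grasp; the last joint's range is limited). The gripper opens to 88 mm and grips with 3 to 60 N. Pads are 18 mm wide; open, the fingers measure 123 mm over their backs; the gripper's body (75 mm by 187 mm) begins 45 mm behind the grasp point.
Start: joints at [-1.515, 0.181, 1.607, -0, 1.354, -0.206], TCP at [148.837, -555.418, 225.714] pointing down, gripper open.
Joint ranges: [-2.99, 2.99], [-0.89, 2.07], [0.3, 2.58], [-1.14, 4.28], [0, 2.63], [-3.12, 3.12]. Speed limits (rad/s): [2.57, 2.57, 3.01, 3.14, 3.14, 3.14].

INTERFACE

Orientations are given as a 3x3 rotation matrix whose columns are the frame's x, y, z axes.
In Python, from cell import bot, optics gives the robot as it stands.
- The arm moves only by the tool send_rows, never from a script. Its argument "plan" is a list of rows, each a list of 3 entries, a list of its own where there are three numbers: the turn, a rotation vector about the tool's x, y, z in degrees, then the shift along the tool's x, y, z in mm, then the finger opening in mm, from 0 to 88.1. In form: [[[ax, ay, az], [dx, dy, dz], grip], ...]. A call has 1 to 12 rows; each row is the pose to reach, as a shift and turn from the pose commanded when the call began, along the tool's axes at that moment; what a row does not reach only later rows make up. A row lasts 1/12 s, in which the tool goes at most 41.7 mm and 7.16 degrees, less where a joint would pass 70% of its speed; a pose out of reach is approached as far as the arm can. A call with a gripper value outside its range is refused whole. The fingers move at their own pace and stop on an object; the grip force is fixed at half the most. Time passes only in rows, so rows that repeat a pose let the fingers close. It gives the time, the measured TCP pose, the force and the opening at its end, in the units of the state.
- bot.observe(): the state, without advancing time (a new reading comes with each control period).
- optics.capture(name): name is "side" or "top" or "wrist"; returns the picture (384x512x3 uint8, red, green, blue); there is no depth.
- optics.camera_info(name): a dict with "intrinsics" (3x3 intrinsics, pixels), "R" (3x3) and "t" (3): a world point X has camera coordinates R X + t. Camera axes: x right, y down, z forward; pixel columns grow to the right and rows downward; lengths in mm; the calibration is good to about 2 mm. A picture is of the moment at which its call begins: read the wrist's pose just before it. camera_info takes no time and is no camera call; for the wrist camera it gives the pose at the moment of the call.
- bot.job_done(): hands the job in, once; it reports no verdict.
The state is a dict: "t": time; "q": joint angles; "dq": joint speeds; "joint_efforts": joint torques, N m; "tcp_pos": TCP position; "eef_rot": TCP orientation; "force": force on the tool from outside, world axes, zero at the start; "wrist_torque": the same for the moment, N m; "width": opening from 0.0 (shut) to 1.0 (fully open).
Only numpy, scipy, OpenCV 4.12 (cv2) and the standard library are available. Lean on these libraries where they do the work, as an engineer would, in place of code of your own. Each camera call takes 0.05 s, during which the arm holds its last target. There are 200 camera calls.

TASK

A picture frame lies face down on the felt, and the six wooden turn-buttons along its near long rail and its left short rail still point inward and hold the backboard in. Run your fingertips along these two rows, just above the rails, and push the buttons aside so that none of the six overhangs the backboard any more. Use a light touch: do not lift, shove or press hard on the frame, leave the backboard lying in it, and leave the tin and screwdriver on the board and everything else where they are.

Things in the scene. Friction and masses are not known exactly. Their poses are not given: they have to be found in the camera images.
- frame: Picture frame face down, light wood, loose, about 1.3 kg; 240 mm along its x, 340 mm along its y, rails 40 mm wide, 30 mm high, inner opening 160 x 260 mm. Origin: centre of its underside; z up, -x towards the near long rail, +y towards the left short rail. Three more turn-buttons, on the far and right rails, already lie parallel to their rails and do not turn.
- pivot1 (a point): Pivot of turn-button 1 (near long rail, no. 1 of 4 from the right), on the rail's upper face, 30 mm above the frame's origin, at frame x -100, y -125 mm: the middle of the rail's width, 20 mm from its inner edge. The button is dark wood, 14 mm wide with round ends, 9 mm thick, its underside 1 mm above the rail; it reaches 42 mm from the pivot to its free end, 7 mm the other way. Axes as the frame's.
- button1 (a joint): Angle (rad) of turn-button 1. 0: points squarely inward over the backboard; positive is counter-clockwise from above (free end towards the frame's +y). Turns either way to 1.65 under slight friction (0.02 N m) and stays where it is left; beyond 1.19 either way it no longer overhangs the rail's inner edge.
- pivot2 (a point): Pivot of turn-button 2 (near long rail, no. 2 of 4 from the right), on the rail's upper face, 30 mm above the frame's origin, at frame x -100, y -62 mm: the middle of the rail's width, 20 mm from its inner edge. The button is dark wood, 14 mm wide with round ends, 9 mm thick, its underside 1 mm above the rail; it reaches 42 mm from the pivot to its free end, 7 mm the other way. Axes as the frame's.
- button2 (a joint): Angle (rad) of turn-button 2. 0: points squarely inward over the backboard; positive is counter-clockwise from above (free end towards the frame's +y). Turns either way to 1.65 under slight friction (0.02 N m) and stays where it is left; beyond 1.19 either way it no longer overhangs the rail's inner edge.
- pivot3 (a point): Pivot of turn-button 3 (near long rail, no. 3 of 4 from the right), on the rail's upper face, 30 mm above the frame's origin, at frame x -100, y 1 mm: the middle of the rail's width, 20 mm from its inner edge. The button is dark wood, 14 mm wide with round ends, 9 mm thick, its underside 1 mm above the rail; it reaches 42 mm from the pivot to its free end, 7 mm the other way. Axes as the frame's.
- button3 (a joint): Angle (rad) of turn-button 3. 0: points squarely inward over the backboard; positive is counter-clockwise from above (free end towards the frame's +y). Turns either way to 1.65 under slight friction (0.02 N m) and stays where it is left; beyond 1.19 either way it no longer overhangs the rail's inner edge.
- pivot4 (a point): Pivot of turn-button 4 (near long rail, no. 4 of 4 from the right), on the rail's upper face, 30 mm above the frame's origin, at frame x -100, y 64 mm: the middle of the rail's width, 20 mm from its inner edge. The button is dark wood, 14 mm wide with round ends, 9 mm thick, its underside 1 mm above the rail; it reaches 42 mm from the pivot to its free end, 7 mm the other way. Axes as the frame's.
- button4 (a joint): Angle (rad) of turn-button 4. 0: points squarely inward over the backboard; positive is counter-clockwise from above (free end towards the frame's +y). Turns either way to 1.65 under slight friction (0.02 N m) and stays where it is left; beyond 1.19 either way it no longer overhangs the rail's inner edge.
- pivot5 (a point): Pivot of turn-button 5 (left short rail, no. 1 of 2 from the near end), on the rail's upper face, 30 mm above the frame's origin, at frame x -30, y 150 mm: the middle of the rail's width, 20 mm from its inner edge. The button is dark wood, 14 mm wide with round ends, 9 mm thick, its underside 1 mm above the rail; it reaches 42 mm from the pivot to its free end, 7 mm the other way. Axes as the frame's.
- button5 (a joint): Angle (rad) of turn-button 5. 0: points squarely inward over the backboard; positive is counter-clockwise from above (free end towards the frame's +x). Turns either way to 1.65 under slight friction (0.02 N m) and stays where it is left; beyond 1.19 either way it no longer overhangs the rail's inner edge.
- pivot6 (a point): Pivot of turn-button 6 (left short rail, no. 2 of 2 from the near end), on the rail's upper face, 30 mm above the frame's origin, at frame x 33, y 150 mm: the middle of the rail's width, 20 mm from its inner edge. The button is dark wood, 14 mm wide with round ends, 9 mm thick, its underside 1 mm above the rail; it reaches 42 mm from the pivot to its free end, 7 mm the other way. Axes as the frame's.
- button6 (a joint): Angle (rad) of turn-button 6. 0: points squarely inward over the backboard; positive is counter-clockwise from above (free end towards the frame's +x). Turns either way to 1.65 under slight friction (0.02 N m) and stays where it is left; beyond 1.19 either way it no longer overhangs the rail's inner edge.
- board: Backboard, white-faced board 157 x 257 x 6 mm, 0.25 kg, lying loose inside the frame; origin: centre of its underside, 20 mm above the frame's origin, so its top is 4 mm below the rails' upper face. To be left lying there.
- tin: Bystander on the board: round aluminium tin, 52 mm across, 23 mm high; origin: centre of its underside.
- driver: Bystander on the board: short black-handled screwdriver lying along its own y, 125 mm long, 18 mm high, shaft to +y; origin: on its underside, 68 mm from the butt of the handle.
- brush_jar: Bystander: white jar 72 mm across, 100 mm high, with brushes up to 230 mm high; origin: centre of its underside.
- medium: Bystander: amber bottle 48 mm across, 115 mm high; origin: centre of its underside.
- tape: Bystander: tape roll lying flat, 96 mm across, 24 mm high; origin: centre of its underside.
- sander: Bystander: cork sanding block 68 x 100 x 26 mm; origin: centre of its underside.
- mug: Bystander: blue mug 78 mm across, 90 mm high; origin: centre of its underside.

How it is judged:
By the outcome, as a careful person would: the job done as asked, in the order asked, and still so for the second after the job is handed in, with the robot touching nothing.
It also fails if it takes over 54 s, if anything falls off the work surface, if the arm or the gripper's body presses on something with over 40 N, if the wrist force passes 120 N, or if a joint passes its speed limit or range.

## Working session

There is one attempt and no reset: what is moved stays moved. The work goes in short steps, Python scripts to look and compute and a tool call to move; the robot and the scene stay as the last step left them, time stands still between calls to the robot, and variables do not carry over. Pictures are saved under pics/ and viewed, about 8 in all and at most 12, crops included, and the job is handed in when it is done.

Besides the shell and the picture viewer there is one more tool, called after "Request:" as name([rows], argument=value, ...), one row to a line, values as JSON. send_rows: Moves the arm, as the interface text tells. Its arguments: {"type":"object","properties":{"plan":{"type":"array","items":{"type":"array"}}},"required":["plan"]}

```bash
mkdir -p pics
python3 - <<'E'
from cell import bot, optics
import cv2, numpy as np
s=bot.observe(); print(s['t'],s['tcp_pos'],np.round(s['eef_rot'],3).tolist(),s['force'])
for n in ('top','side'):
    im=optics.capture(n); cv2.imwrite(f'pics/{n}0.png',im[:,:,::-1])
    c=optics.camera_info(n); print(n,np.round(c['intrinsics'],1).tolist(),np.round(c['R'],3).tolist(),np.round(c['t'],1))
E
```

```text
0.0 [ 148.81494412 -554.85870813  224.83076015] [[0.966, 0.259, -0.0], [0.259, -0.966, 0.002], [0.0, -0.002, -1.0]] [-0.40258775 -0.37081196 -0.47377173]
top [[350.3, 0.0, 259.6], [0.0, 350.3, 188.6], [0.0, 0.0, 1.0]] [[0.004, -1.0, 0.009], [-0.998, -0.004, -0.069], [0.069, -0.009, -0.998]] [-44.3 498.6 997.5]
side [[405.5, 0.0, 257.7], [0.0, 405.5, 181.6], [0.0, 0.0, 1.0]] [[-0.836, -0.549, -0.021], [-0.319, 0.516, -0.795], [0.447, -0.658, -0.606]] [409.7 225.1 990.7]
```

View pics/top0.png

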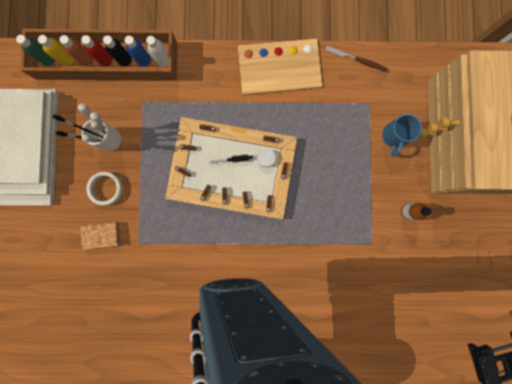

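View pics/side0.png

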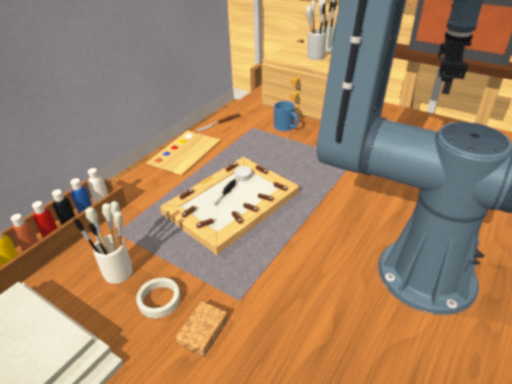

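```bash
cat > h.py <<'E'
from cell import bot, optics
import cv2, numpy as np
def ray(n,uv,z,c=None):
    c=c or optics.camera_info(n); R,t,K=map(np.array,(c['R'],c['t'],c['intrinsics']))
    uv=np.atleast_2d(np.array(uv,float)); d=(np.c_[uv,np.ones(len(uv))]@np.linalg.inv(K).T)@R; o=-R.T@t
    return o+d*((z-o[2])/d[:,2])[:,None]
def proj(n,X,c=None):
    c=c or optics.camera_info(n); p=(np.atleast_2d(X)@np.array(c['R']).T+c['t'])@np.array(c['intrinsics']).T
    return p[:,:2]/p[:,2:]
PIV=np.array([[-100,-125],[-100,-62],[-100,1],[-100,64],[-30,150],[33,150]],float)
E
python3 - <<'E'
from h import *
im=cv2.imread('pics/top0.png'); hsv=cv2.cvtColor(im,cv2.COLOR_BGR2HSV)
m=cv2.inRange(hsv,(8,60,140),(28,255,255)); k=np.zeros_like(m); k[108:228,150:315]=m[108:228,150:315]
k=cv2.morphologyEx(k,cv2.MORPH_OPEN,np.ones((2,2)))
cs,_=cv2.findContours(k,cv2.RETR_EXTERNAL,cv2.CHAIN_APPROX_NONE); c=max(cs,key=cv2.contourArea)[:,0]
W=ray('top',c,30)[:,:2].astype(np.float32); r=cv2.minAreaRect(W); print(r, cv2.boxPoints(r).tolist())
# dark buttons
d=cv2.inRange(hsv,(0,0,0),(180,255,95)); f=np.zeros_like(d); cv2.fillPoly(f,[cv2.convexHull(c)],255); d&=f
n,l,st,ce=cv2.connectedComponentsWithStats(d)
for i in range(1,n):
    if st[i,4]>12: print(st[i],ray('top',ce[i],40)[0,:2].round())
cv2.imwrite('pics/crop1.png',cv2.resize(im[105:230,155:310],None,fx=5,fy=4.8,interpolation=cv2.INTER_CUBIC))
E
```

```text
((556.3458862304688, 37.44114685058594), (343.97222900390625, 244.11712646484375), 80.22728729248047) [[406.8655700683594, -111.33101654052734], [647.4403076171875, -152.7675018310547], [705.826171875, 186.21331787109375], [465.25146484375, 227.64979553222656]]
[200 126  11   4  30] [672. 113.]
[264 137  11   5  32] [641. -70.]
[285 140  13  75  83] [ 529. -131.]
[183 146  13   4  40] [614. 159.]
[227 155  26   7 122] [584.  15.]
[283 164   4  10  26] [ 553. -112.]
[179 169  11   7  31] [545. 172.]
[203 186   7  11  39] [489. 108.]
[223 189   4  11  31] [481.  58.]
[244 193   4  11  27] [471.  -1.]
[268 197   3  11  27] [459. -69.]
```

View pics/crop1.png

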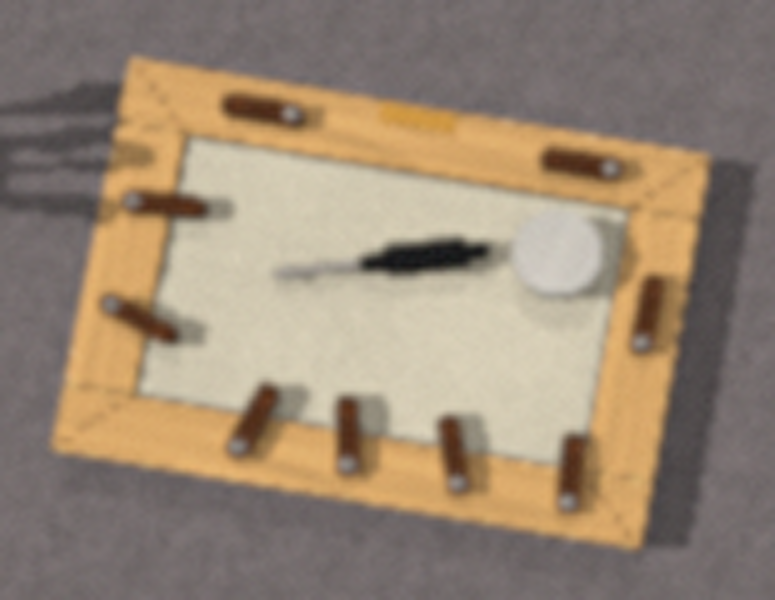

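```bash
cat >> h.py <<'E'
def rigid(A,B):
    ca,cb=A.mean(0),B.mean(0); a,b=A-ca,B-cb
    th=np.arctan2((a[:,0]*b[:,1]-a[:,1]*b[:,0]).sum(),(a*b).sum()); R=np.array([[np.cos(th),-np.sin(th)],[np.sin(th),np.cos(th)]])
    return th,R,cb-R@ca
E
python3 - <<'E'
from h import *
im=cv2.imread('pics/top0.png')
cp=np.array([[568,502],[457,484],[347,464],[237,447],[109,303],[131,201]],float)
px=cp/[5,4.8]+[154.5,104.5]
W=ray('top',px,40)[:,:2]; th,R,t=rigid(PIV,W)
print('th',np.degrees(th),'t',t,'res',(W-(PIV@R.T+t)).round(1).tolist())
s=bot.observe(); E=s['eef_rot']; p=s['tcp_pos']
for f in [(-81,-165)]:
    w=np.r_[R@f+t,0]; 
    for z in (150,45): w[2]=z; print(f,w.round(1),'tool shift',(E.T@(w-p)).round(1))
E
```

```text
th -9.708482097842603 t [559.34022024  40.8372754 ] res [[-0.2, -0.7], [-0.5, -0.1], [0.4, -0.1], [-0.5, -0.0], [0.9, 0.8], [-0.2, 0.2]]
(-81, -165) [ 451.7 -108.1  150. ] tool shift [ 408.2 -353.1   75.6]
(-81, -165) [ 451.7 -108.1   45. ] tool shift [ 408.1 -352.9  180.6]
```

Request:
send_rows([
  [[0, 0, 6], [30, -26, 0], 0],
  [[0, 0, 12], [64, -55, 0], 0],
  [[0, 0, 18], [98, -85, 0], 0],
  [[0, 0, 24.7], [132, -114, 0], 0],
  [[0, 0, 24.7], [164, -142, 0], 0],
  [[0, 0, 24.7], [196, -170, 0], 0],
  [[0, 0, 24.7], [228, -197, 0], 0],
  [[0, 0, 24.7], [260, -225, 0], 0],
  [[0, 0, 24.7], [292, -253, 0], 0],
  [[0, 0, 24.7], [324, -280, 0], 0],
  [[0, 0, 24.7], [350, -303, 15], 0],
  [[0, 0, 24.7], [375, -325, 25], 0],
])

```text
t: 1.1
tcp_pos: [427.0, -144.3, 201.6]
eef_rot: [[0.986, -0.168, 0.002], [-0.168, -0.986, -0.001], [0.002, 0.001, -1.0]]
force: [0.3, -0.1, -0.6]
width: 0.117
```

Run:
```python
from h import *
s=bot.observe(); print(s['t'],s['tcp_pos'],np.round(s['eef_rot'],3).tolist(),s['force'],s['width'])
c=optics.camera_info('wrist'); im=optics.capture('wrist')[:,:,::-1]; im=im.copy(); cv2.imwrite('pics/w1raw.png',im)
th=np.radians(-9.71);R=np.array([[np.cos(th),-np.sin(th)],[np.sin(th),np.cos(th)]]);t=np.array([559.3,40.8])
q=proj('wrist',np.c_[PIV@R.T+t,np.full(6,40)],c); print(q.round().tolist())
for a in q: cv2.circle(im,tuple(int(v) for v in a.round()),4,(0,255,0),1)
cv2.imwrite('pics/w1.png',im)
```

```text
1.1 [ 427.03417432 -144.28241276  201.63062114] [[0.986, -0.168, 0.002], [-0.168, -0.986, -0.001], [0.002, 0.001, -1.0]] [ 0.25980694 -0.06281408 -0.64110842] 0.11744079122359502
[[178.0, 169.0], [118.0, 169.0], [57.0, 169.0], [-3.0, 169.0], [-110.0, 99.0], [-134.0, 27.0]]
```

View pics/w1.png

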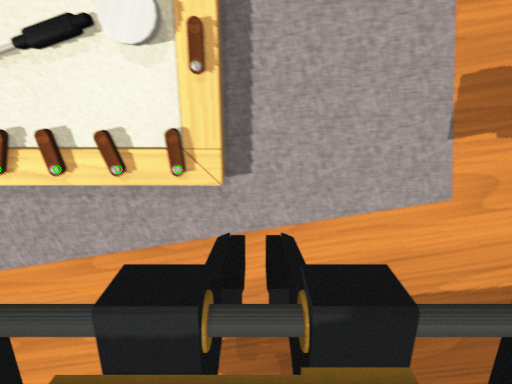

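Run:
```python
from h import *
s=bot.observe(); E=s['eef_rot']; p=s['tcp_pos']; print(s['width'])
P=[(x,y,11) for x in (-9,9) for y in (-22.7,-15,-10,-5.2,0,5.2,10,15,22.7)]
print(np.c_[P,proj('wrist',p+np.array(P)@E.T).round()].tolist())
w=np.array([451.7,-108.1,47]); print((E.T@(w-p)).round(1))
```

```text
0.07282481040922259
[[-9.0, -22.7, 11.0, 217.0, 243.0], [-9.0, -15.0, 11.0, 230.0, 243.0], [-9.0, -10.0, 11.0, 238.0, 243.0], [-9.0, -5.2, 11.0, 246.0, 243.0], [-9.0, 0.0, 11.0, 255.0, 243.0], [-9.0, 5.2, 11.0, 264.0, 243.0], [-9.0, 10.0, 11.0, 272.0, 243.0], [-9.0, 15.0, 11.0, 280.0, 243.0], [-9.0, 22.7, 11.0, 293.0, 243.0], [9.0, -22.7, 11.0, 216.0, 216.0], [9.0, -15.0, 11.0, 229.0, 216.0], [9.0, -10.0, 11.0, 238.0, 216.0], [9.0, -5.2, 11.0, 246.0, 216.0], [9.0, 0.0, 11.0, 255.0, 216.0], [9.0, 5.2, 11.0, 264.0, 216.0], [9.0, 10.0, 11.0, 272.0, 216.0], [9.0, 15.0, 11.0, 281.0, 216.0], [9.0, 22.7, 11.0, 294.0, 216.0]]
[ 18.4 -32.2 151.9]
```

Request:
send_rows([
  [[0, 0, 0], [10, -16, 35], 0],
  [[0, 0, 0], [18, -32, 70], 0],
  [[0, 0, 0], [18, -32, 100], 0],
  [[0, 0, 0], [18, -32, 100], 0],
  [[0, 0, 0], [18, -32, 100], 0],
])

```text
t: 1.57
tcp_pos: [447.6, -116.6, 100.1]
eef_rot: [[0.986, -0.168, -0.004], [-0.168, -0.986, 0.002], [-0.005, -0.002, -1.0]]
force: [-0.9, -0.9, 0.9]
width: 0.005
```

Run:
```python
from h import *
s=bot.observe(); E=s['eef_rot']; p=s['tcp_pos']; print(s['t'],p,s['width'])
im=optics.capture('wrist')[:,:,::-1].copy()
for z,col in ((11,(0,255,0)),(-8,(0,0,255))):
    P=[(x,y,z) for x in (-9,9) for y in (-17.5,17.5)]
    q=proj('wrist',p+np.array(P)@E.T); print(z,q.round().tolist())
    q=q[[0,1,3,2]].round().astype(int); cv2.polylines(im,[q.reshape(-1,1,2)],True,col,1)
cv2.imwrite('pics/w2.png',cv2.resize(im[110:310,120:390],None,fx=2.9,fy=2.9))
```

```text
1.5667 [ 447.58277503 -116.59820538  100.05948351] 0.004831032912469729
11 [[225.0, 245.0], [282.0, 245.0], [224.0, 217.0], [283.0, 217.0]]
-8 [[222.0, 261.0], [285.0, 261.0], [220.0, 231.0], [286.0, 231.0]]
```

View pics/w2.png

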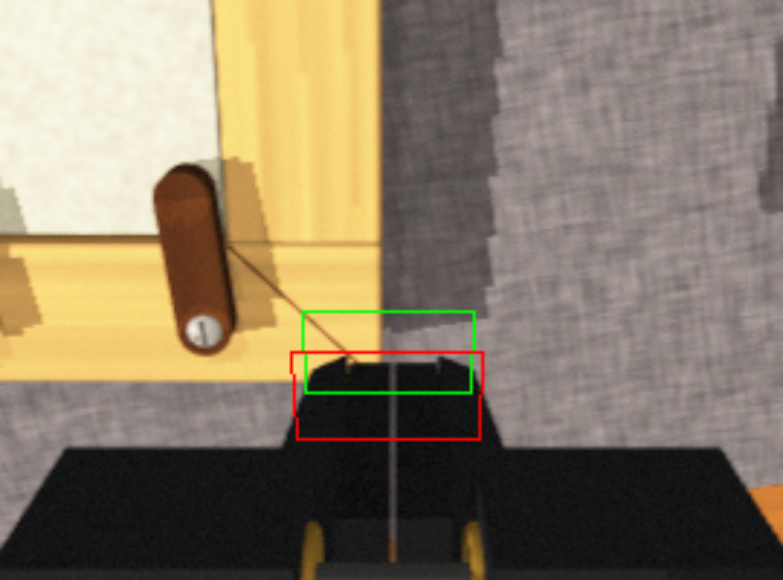

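```bash
cat >> h.py <<'E'
TH=np.radians(-9.71);RF=np.array([[np.cos(TH),-np.sin(TH)],[np.sin(TH),np.cos(TH)]]);TF=np.array([559.3,40.8])
def fr():
    s=bot.observe(); p=s['tcp_pos']; return np.r_[RF.T@(p[:2]-TF),p[2]].round(1)
E
python3 -c "
from h import *
s=bot.observe();print(s['t'],fr(),np.round(s['eef_rot'],3).tolist(),s['force'])"
```

```text
1.6167 [ -82.  -174.9  101.9] [[0.986, -0.169, -0.001], [-0.169, -0.986, 0.0], [-0.001, -0.0, -1.0]] [-0.52347625 -0.50000889  1.24629018]
```

Request:
send_rows([
  [[0, 0, 0], [0, 0, 20], 0],
  [[0, 0, 0], [0, 0, 40], 0],
  [[0, 0, 0], [0, 0, 50], 0],
  [[0, 0, 0], [0, 0, 50], 0],
  [[0, 0, 0], [0, 0, 50], 0],
])

```text
t: 2.03
tcp_pos: [449.6, -118.3, 52.5]
eef_rot: [[0.986, -0.169, 0.001], [-0.169, -0.986, -0.001], [0.001, 0.0, -1.0]]
force: [-0.3, -0.0, 0.7]
width: 0.003
```

```bash
python3 -c "
from h import *
s=bot.observe();print(s['t'],fr(),s['force'])"
```

```text
2.0333 [ -81.3 -175.3   52.5] [-0.33481079 -0.04409064  0.66200709]
```

Request:
send_rows([
  [[0, 0, 0], [-0.5, 0, 7.5], 0],
  [[0, 0, 0], [-0.5, -5, 7.5], 0],
  [[0, 0, 0], [-0.5, -12, 7.5], 0],
  [[0, 0, 0], [-0.5, -20, 7.5], 0],
  [[0, 0, 0], [-0.5, -28, 7.5], 0],
  [[0, 0, 0], [-0.5, -36, 7.5], 0],
  [[0, 0, 0], [-0.5, -44, 7.5], 0],
  [[0, 0, 0], [-0.5, -52, 7.5], 0],
  [[0, 0, 0], [-0.5, -60, 7.5], 0],
  [[0, 0, 0], [-0.5, -68, 7.5], 0],
  [[0, 0, 0], [-0.5, -76, 7.5], 0],
  [[0, 0, 0], [-0.5, -82, 7.5], 0],
])

```text
t: 3.03
tcp_pos: [462.4, -35.6, 43.8]
eef_rot: [[0.986, -0.168, -0.0], [-0.168, -0.986, 0.0], [-0.0, -0.0, -1.0]]
force: [0.0, -0.7, -0.5]
width: 0.012
```

```bash
python3 -c "
from h import *
s=bot.observe();print(s['t'],fr(),s['force'])
cv2.imwrite('pics/w3.png',optics.capture('wrist')[:,:,::-1])"
```

```text
3.0333 [-82.6 -91.6  43.8] [ 0.01838817 -0.7241149  -0.48233078]
```

View pics/w3.png

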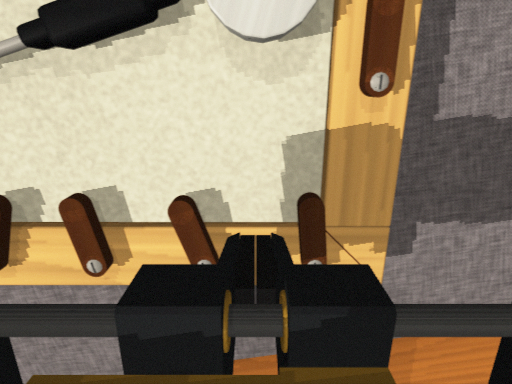

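```bash
python3 - <<'E'
from h import *
s=bot.observe(); E=s['eef_rot'];p=s['tcp_pos'];c=optics.camera_info('wrist');R=np.array(c['R']);t=np.array(c['t'])
print(fr(),s['q'].round(3),np.array(c['intrinsics']).round(1).tolist()); print('cam in tool',(E.T@(-R.T@t-p)).round(1),'axes',(R@E).round(3).tolist())
for uv in [(255,235),(204,266),(316,267),(255,223)]:
    print(uv,[(z,(RF.T@(ray('wrist',uv,z,c)[0,:2]-TF)).round(1).tolist()) for z in (30,34,40,50,56)])
E
python3 - <<'E'
import cv2
im=cv2.imread('pics/w3.png'); cv2.imwrite('pics/w3c.png',cv2.resize(im[170:300,150:340],None,fx=4.2,fy=4.2,interpolation=cv2.INTER_CUBIC)+40)
E
```

```text
[-82.7 -91.1  43.7] [-0.333  0.198  2.011  0.     0.934  1.406] [[317.9, 0.0, 255.0], [0.0, 317.9, 190.3], [0.0, 0.0, 1.0]]
cam in tool [ 7.970e+01 -1.000e-01 -1.602e+02] axes [[0.0, 1.0, -0.0], [-0.952, 0.0, -0.308], [-0.308, 0.0, 0.952]]
(255, 235) [(30, [-87.4, -91.0]), (34, [-85.5, -91.0]), (40, [-82.6, -91.0]), (50, [-77.7, -91.0]), (56, [-74.8, -91.0])]
(204, 266) [(30, [-108.7, -59.3]), (34, [-106.3, -60.0]), (40, [-102.6, -61.1]), (50, [-96.6, -62.9]), (56, [-92.9, -64.0])]
(316, 267) [(30, [-109.4, -129.1]), (34, [-106.9, -128.2]), (40, [-103.2, -126.9]), (50, [-97.1, -124.7]), (56, [-93.4, -123.4])]
(255, 223) [(30, [-79.6, -91.0]), (34, [-77.8, -91.0]), (40, [-75.2, -91.0]), (50, [-70.8, -91.0]), (56, [-68.1, -91.0])]
```

View pics/w3c.png

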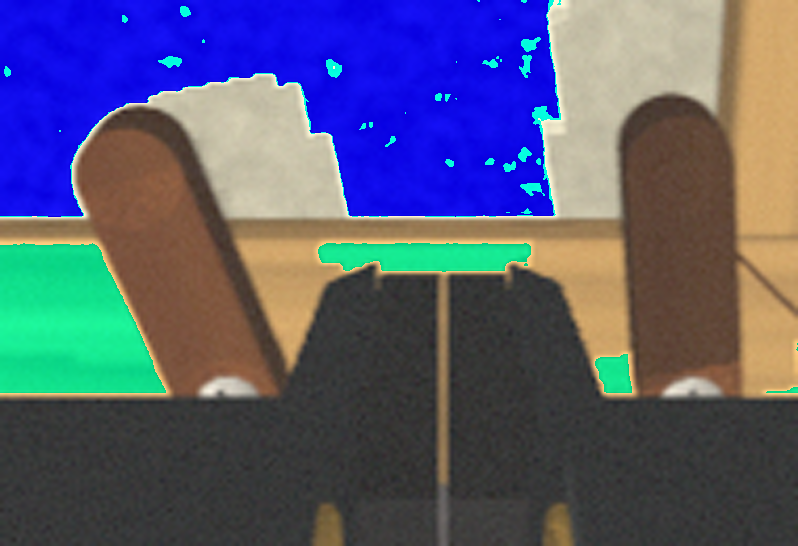

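Request:
send_rows([
  [[0, 0, 0], [0, 0, -15], 0],
  [[0, 0, 0], [0, 0, -25], 0],
  [[0, 0, 0], [-25, 0, -25], 0],
  [[0, 0, 0], [-55, 0, -25], 0],
  [[0, 0, 0], [-75, 0, -20], 0],
  [[0, 0, 0], [-75, 0, 0], 0],
  [[0, 0, 0], [-75, 0, 15], 0],
  [[0, 0, 0], [-75, 0, 24], 0],
  [[0, 0, 0], [-75, 0, 27], 0],
  [[0, 0, 0], [-75, 0, 28], 0],
  [[0, 0, 0], [-75, 0, 28], 0],
])

```text
t: 4.0
tcp_pos: [388.9, -24.1, 16.0]
eef_rot: [[0.986, -0.169, 0.0], [-0.169, -0.986, -0.0], [0.0, 0.0, -1.0]]
force: [-0.3, -0.1, 0.2]
width: 0.01
```

```bash
python3 -c "
from h import *
s=bot.observe();print(s['t'],fr(),s['force'])"
```

```text
4.0 [-157.   -92.7   16. ] [-0.28293522 -0.0874068   0.22884808]
```

Request:
send_rows([
  [[0, 0, 0], [0, 0, 1], 0],
  [[0, 0, 0], [0, 0, 2], 0],
  [[0, 0, 0], [0, 0, 3], 0],
  [[0, 0, 0], [0, 0, 4], 0],
  [[0, 0, 0], [0, 0, 4.5], 0],
  [[0, 0, 0], [0, 0, 4.5], 0],
])

```text
t: 4.5
tcp_pos: [388.4, -23.9, 11.2]
eef_rot: [[0.986, -0.168, -0.0], [-0.168, -0.986, 0.0], [-0.0, -0.0, -1.0]]
force: [-0.5, 0.5, 0.1]
width: 0.007
```

```bash
python3 -c "
from h import *
s=bot.observe();print(s['t'],fr(),s['force'])
cv2.imwrite('pics/w4.png',optics.capture('wrist')[:,:,::-1])"
```

```text
4.5 [-157.6  -92.6   11.2] [-0.50602328  0.47156731  0.11425875]
```

View pics/w4.png

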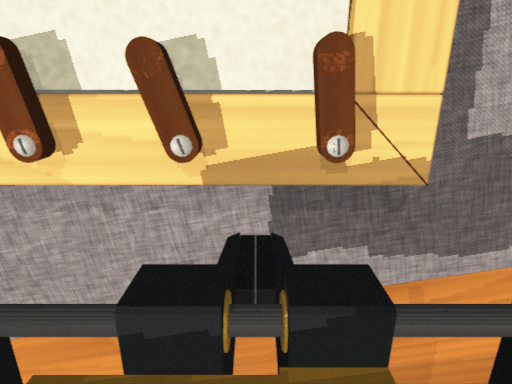

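Request:
send_rows([
  [[0, 0, 0], [0, 0, 0.7], 0],
  [[0, 0, 0], [0, 0, 1.2], 0],
  [[0, 0, 0], [0, 0, 1.2], 0],
])

```text
t: 4.8
tcp_pos: [388.4, -23.9, 10.0]
eef_rot: [[0.986, -0.168, -0.0], [-0.168, -0.986, 0.0], [-0.0, -0.0, -1.0]]
force: [-0.6, -0.6, 1.0]
width: -0.0
```

```bash
python3 -c "
from h import *
s=bot.observe();print(s['t'],fr(),s['force'])"
```

```text
4.8 [-157.6  -92.6   10. ] [-0.59834686 -0.61287303  0.98278465]
```

Request:
send_rows([
  [[0, 0, 0], [0, 0, 1], 0],
  [[0, 0, 0], [0, 0, 2], 0],
  [[0, 0, 0], [0, 0, 2], 0],
])

```text
t: 5.05
tcp_pos: [388.3, -23.9, 7.9]
eef_rot: [[0.986, -0.169, -0.0], [-0.169, -0.986, 0.0], [-0.0, -0.0, -1.0]]
force: [0.7, 0.4, -0.5]
width: 0.003
```

Request:
send_rows([
  [[0, 0, 0], [0, 0, 1], 0],
  [[0, 0, 0], [0, 0, 2], 0],
  [[0, 0, 0], [0, 0, 2], 0],
])

```text
t: 5.3
tcp_pos: [388.3, -23.9, 5.9]
eef_rot: [[0.986, -0.169, -0.0], [-0.169, -0.986, 0.0], [-0.0, -0.0, -1.0]]
force: [-0.9, -0.3, 0.2]
width: 0.007
```

Request:
send_rows([
  [[0, 0, 0], [0, 0, 1], 0],
  [[0, 0, 0], [0, 0, 2], 0],
  [[0, 0, 0], [0, 0, 2], 0],
])

```text
t: 5.55
tcp_pos: [388.3, -23.9, 3.9]
eef_rot: [[0.986, -0.169, -0.0], [-0.169, -0.986, 0.0], [-0.0, -0.0, -1.0]]
force: [0.9, -0.1, 0.7]
width: 0.001
```

Request:
send_rows([
  [[0, 0, 0], [0, 0, 1], 0],
  [[0, 0, 0], [0, 0, 1.5], 0],
  [[0, 0, 0], [0, 0, 1.5], 0],
])

```text
t: 5.8
tcp_pos: [388.3, -23.9, 2.5]
eef_rot: [[0.986, -0.169, -0.0], [-0.169, -0.986, 0.0], [-0.0, -0.0, -1.0]]
force: [-0.1, -0.5, -0.2]
width: 0.006
```

Request:
send_rows([
  [[0, 0, 0], [0, 0, 1], 0],
  [[0, 0, 0], [0, 0, 1.5], 0],
  [[0, 0, 0], [0, 0, 1.5], 0],
])

```text
t: 6.05
tcp_pos: [388.3, -23.9, 1.0]
eef_rot: [[0.986, -0.168, -0.0], [-0.168, -0.986, 0.0], [-0.0, -0.0, -1.0]]
force: [0.7, -0.3, 0.2]
width: 0.004
```

Request:
send_rows([
  [[0, 0, 0], [0, 0, 1.5], 0],
  [[0, 0, 0], [0, 0, 3], 0],
  [[0, 0, 0], [0, 0, 3], 0],
])

```text
t: 6.3
tcp_pos: [388.2, -23.9, -2.2]
eef_rot: [[0.986, -0.169, -0.0], [-0.169, -0.986, 0.0], [-0.0, -0.0, -1.0]]
force: [-0.1, 0.2, -0.5]
width: 0.008
```

Request:
send_rows([
  [[0, 0, 0], [0, 0, 1.2], 0],
  [[0, 0, 0], [0, 0, 2.4], 0],
  [[0, 0, 0], [0, 0, 2.4], 0],
])

```text
t: 6.55
tcp_pos: [388.3, -23.9, -4.6]
eef_rot: [[0.986, -0.169, -0.0], [-0.169, -0.986, 0.0], [-0.0, -0.0, -1.0]]
force: [-0.2, -0.5, -0.6]
width: 0.009
```

Request:
send_rows([
  [[0, 0, 0], [0, 0, 1], 0],
  [[0, 0, 0], [0, 0, 2], 0],
  [[0, 0, 0], [0, 0, 2], 0],
])

```text
t: 6.8
tcp_pos: [388.3, -23.9, -6.5]
eef_rot: [[0.986, -0.169, -0.0], [-0.169, -0.986, 0.0], [-0.0, -0.0, -1.0]]
force: [0.2, 0.2, -0.4]
width: 0.004
```

Request:
send_rows([
  [[0, 0, 0], [0, 0, 1], 0],
  [[0, 0, 0], [0, 0, 1.5], 0],
  [[0, 0, 0], [0, 0, 1.5], 0],
])

```text
t: 7.05
tcp_pos: [388.4, -23.9, -7.9]
eef_rot: [[0.986, -0.169, -0.0], [-0.169, -0.986, 0.0], [-0.0, -0.0, -1.0]]
force: [0.6, 0.6, 1.1]
width: 0.006
```

Request:
send_rows([
  [[0, 0, 0], [0, 0, 1], 0],
  [[0, 0, 0], [0, 0, 1.5], 0],
  [[0, 0, 0], [0, 0, 1.5], 0],
])

```text
t: 7.3
tcp_pos: [388.3, -23.9, -9.4]
eef_rot: [[0.986, -0.168, -0.0], [-0.168, -0.986, 0.0], [-0.0, -0.0, -1.0]]
force: [-0.6, 0.4, -0.2]
width: 0.004
```

Request:
send_rows([
  [[0, 0, 0], [0, 0, 0.7], 0],
  [[0, 0, 0], [0, 0, 1.2], 0],
  [[0, 0, 0], [0, 0, 1.2], 0],
])

```text
t: 7.55
tcp_pos: [388.5, -23.9, -9.6]
eef_rot: [[0.986, -0.168, -0.001], [-0.168, -0.986, 0.0], [-0.001, 0.0, -1.0]]
force: [-5.9, 1.2, 19.1]
width: 0.007
```

Request:
send_rows([
  [[0, 0, 0], [0, 0, 0.7], 0],
  [[0, 0, 0], [0, 0, 1.2], 0],
  [[0, 0, 0], [0, 0, 1.2], 0],
])

```text
t: 7.8
tcp_pos: [388.5, -23.9, -9.7]
eef_rot: [[0.986, -0.168, -0.002], [-0.168, -0.986, 0.0], [-0.002, 0.0, -1.0]]
force: [-14.0, 3.8, 41.6]
width: 0.006
```

```bash
python3 -c "
from h import *
s=bot.observe();print(s['t'],fr(),s['force'])
cv2.imwrite('pics/w5.png',optics.capture('wrist')[:,:,::-1])"
```

```text
7.8 [-157.4  -92.6   -9.7] [-13.97672048   3.82984963  41.55126848]
```

View pics/w5.png

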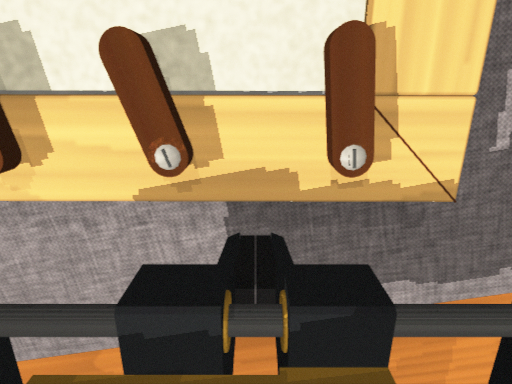

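Request:
send_rows([
  [[0, 0, 0], [0, 0, -10], 0],
  [[0, 0, 0], [0, 10, -40], 0],
  [[0, 0, 0], [0, 35, -65], 0],
  [[0, 0, 0], [20, 60, -72], 0],
  [[0, 0, 0], [45, 80, -72], 0],
  [[0, 0, 0], [70, 84, -72], 0],
  [[0, 0, 0], [77, 84, -65], 0],
  [[0, 0, 0], [77, 84, -50], 0],
  [[0, 0, 0], [77, 84, -40], 0],
  [[0, 0, 0], [77, 84, -40], 0],
  [[0, 0, 0], [77, 84, -40], 0],
])

```text
t: 8.77
tcp_pos: [449.1, -119.0, 27.5]
eef_rot: [[0.986, -0.168, -0.002], [-0.168, -0.986, 0.001], [-0.002, -0.001, -1.0]]
force: [-0.0, -0.2, 0.3]
width: 0.006
```

```bash
python3 -c "
from h import *
s=bot.observe();print(s['t'],fr(),s['force'])"
```

```text
8.7667 [ -81.7 -176.1   27.5] [-0.0305508  -0.24027701  0.32061669]
```

Request:
send_rows([
  [[0, 0, 0], [1.5, 0, 3.5], 0],
  [[0, 0, 0], [1.5, -5, 3.5], 0],
  [[0, 0, 0], [1.5, -12, 3.5], 0],
  [[0, 0, 0], [1.5, -19, 3.5], 0],
  [[0, 0, 0], [1.5, -26, 3.5], 0],
  [[0, 0, 0], [1.5, -33, 3.5], 0],
  [[0, 0, 0], [1.5, -40, 3.5], 0],
  [[0, 0, 0], [1.5, -47, 3.5], 0],
  [[0, 0, 0], [1.5, -54, 3.5], 0],
  [[0, 0, 0], [1.5, -60, 3.5], 0],
  [[0, 0, 0], [1.5, -66, 3.5], 0],
])

```text
t: 9.68
tcp_pos: [462.7, -54.0, 24.6]
eef_rot: [[0.986, -0.168, -0.0], [-0.168, -0.986, 0.0], [-0.0, -0.0, -1.0]]
force: [0.7, -0.2, 0.4]
width: 0.005
```

```bash
python3 -c "
from h import *
s=bot.observe();print(s['t'],fr(),s['force'])
cv2.imwrite('pics/w6.png',optics.capture('wrist')[:,:,::-1])"
```

```text
9.6833 [ -79.3 -109.7   24.6] [ 0.65779692 -0.230427    0.43482617]
```

View pics/w6.png

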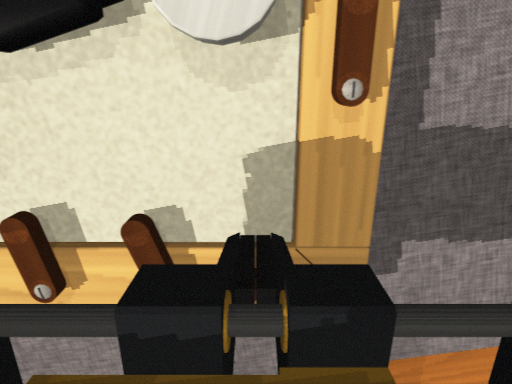

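Request:
send_rows([
  [[0, 0, 0], [-0.5, -7, 0.5], 0],
  [[0, 0, 0], [-0.5, -15, 0.5], 0],
  [[0, 0, 0], [-0.5, -23, 0.5], 0],
  [[0, 0, 0], [-0.5, -31, 0.5], 0],
  [[0, 0, 0], [-0.5, -39, 0.5], 0],
  [[0, 0, 0], [-0.5, -47, 0.5], 0],
  [[0, 0, 0], [-0.5, -55, 0.5], 0],
  [[0, 0, 0], [-0.5, -63, 0.5], 0],
  [[0, 0, 0], [-0.5, -71, 0.5], 0],
  [[0, 0, 0], [-0.5, -79, 0.5], 0],
])

```text
t: 10.57
tcp_pos: [475.5, 24.1, 24.2]
eef_rot: [[0.986, -0.168, -0.001], [-0.168, -0.986, 0.0], [-0.001, -0.0, -1.0]]
force: [0.4, -0.4, 0.3]
width: 0.004
```

Request:
send_rows([
  [[0, 0, 0], [0, -8, 0], 0],
  [[0, 0, 0], [0, -16, 0], 0],
  [[0, 0, 0], [0, -24, 0], 0],
  [[0, 0, 0], [0, -32, 0], 0],
  [[0, 0, 0], [0, -40, 0], 0],
  [[0, 0, 0], [0, -48, 0], 0],
  [[0, 0, 0], [0, -56, 0], 0],
  [[0, 0, 0], [0, -64, 0], 0],
  [[0, 0, 0], [0, -72, 0], 0],
  [[0, 0, 0], [0, -80, 0], 0],
])

```text
t: 11.4
tcp_pos: [490.1, 102.1, 24.5]
eef_rot: [[0.986, -0.168, 0.002], [-0.168, -0.986, -0.001], [0.002, 0.001, -1.0]]
force: [4.0, -4.5, -1.3]
width: 0.003
```

```bash
python3 -c "
from h import *
s=bot.observe();print(s['t'],fr(),s['force'])"
```

```text
11.4 [-78.6  48.8  24.5] [ 4.01605478 -4.48019737 -1.33967679]
```

Request:
send_rows([
  [[0, 0, 0], [0, 0, 0], 0],
  [[0, 0, 0], [0, 0, 0], 0],
])

```text
t: 11.57
tcp_pos: [489.6, 102.4, 24.5]
eef_rot: [[0.986, -0.168, 0.001], [-0.168, -0.986, 0.0], [0.001, -0.0, -1.0]]
force: [1.8, -1.0, -0.2]
width: 0.006
```

```bash
python3 -c "
from h import *
s=bot.observe();print(s['t'],fr(),s['force'],s['wrist_torque'])
cv2.imwrite('pics/w7.png',optics.capture('wrist')[:,:,::-1])"
```

```text
11.5667 [-79.1  48.9  24.5] [ 1.81724857 -1.01892379 -0.18226237] [-0.12141889 -0.22008279 -0.04163459]
```

View pics/w7.png

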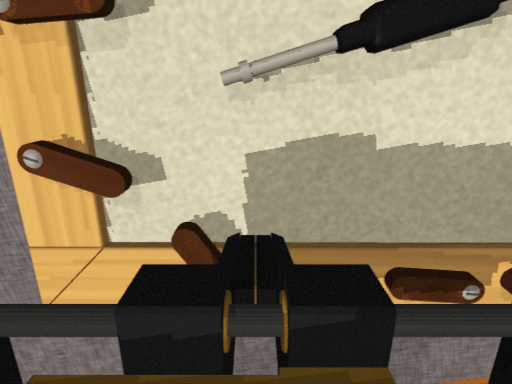

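Request:
send_rows([
  [[0, 0, 0], [-0.5, -6, 0], 0],
  [[0, 0, 0], [-0.5, -12, 0], 0],
  [[0, 0, 0], [-0.5, -18, 0], 0],
  [[0, 0, 0], [-0.5, -24, 0], 0],
  [[0, 0, 0], [-0.5, -30, 0], 0],
  [[0, 0, 0], [-0.5, -36, 0], 0],
  [[0, 0, 0], [-0.5, -43, 0], 0],
  [[0, 0, 0], [-0.5, -50, 0], 0],
  [[0, 0, 0], [-0.5, -57, 0], 0],
  [[0, 0, 0], [-0.5, -64, 0], 0],
  [[0, 0, 0], [-0.5, -71, 0], 0],
  [[0, 0, 0], [-0.5, -76, 0], 0],
])

```text
t: 12.62
tcp_pos: [501.5, 177.8, 24.3]
eef_rot: [[0.986, -0.168, -0.0], [-0.168, -0.986, 0.0], [-0.0, -0.0, -1.0]]
force: [-0.4, -0.3, -0.3]
width: 0.006
```

Run:
```python
from h import *
s=bot.observe();print(s['t'],fr(),s['force'])
c=optics.camera_info('wrist'); im=optics.capture('wrist'); cv2.imwrite('pics/w8.png',im[:,:,::-1])
hsv=cv2.cvtColor(im,cv2.COLOR_RGB2HSV)
print('pred piv px',proj('wrist',np.c_[PIV@RF.T+TF,np.full(6,41)],c).round().tolist())
g=cv2.inRange(hsv,(0,0,120),(180,60,255))
# screw heads: grey blobs near predictions
for i,q in enumerate(proj('wrist',np.c_[PIV@RF.T+TF,np.full(6,41)],c)):
    u,v=q.round().astype(int)
    if 15<u<497 and 15<v<255:
        sub=g[v-14:v+14,u-14:u+14]; n,l,st,ce=cv2.connectedComponentsWithStats(sub)
        print(i+1,[(st[k,4],(ce[k]+[u-14,v-14]).round(1).tolist(),(RF.T@(ray('wrist',ce[k]+[u-14,v-14],41,c)[0,:2]-TF)).round(1).tolist()) for k in range(1,n) if st[k,4]>30])
```

```text
12.6167 [-80.1 125.3  24.3] [-0.37081261 -0.27308613 -0.34790345]
pred piv px [[731.0, 287.0], [611.0, 287.0], [491.0, 287.0], [372.0, 287.0], [201.0, 156.0], [193.0, -1.0]]
5 [(np.int32(249), [201.1, 156.4], [-30.4, 150.1])]
```

Request:
send_rows([
  [[0, 0, 0], [6, -0.5, 0], 0],
  [[0, 0, 0], [13, -0.5, 0], 0],
  [[0, 0, 0], [20, -0.5, 0], 0],
  [[0, 0, 0], [27, -0.5, 0], 0],
  [[0, 0, 0], [34, -0.5, 0], 0],
  [[0, 0, 0], [41, -0.5, 0], 0],
  [[0, 0, 0], [48, -0.5, 0], 0],
  [[0, 0, 0], [55, -0.5, 0], 0],
  [[0, 0, 0], [62, -0.5, 0], 0],
  [[0, 0, 0], [69, -0.5, 0], 0],
  [[0, 0, 0], [76, -0.5, 0], 0],
  [[0, 0, 0], [83, -0.5, 0], 0],
])

```text
t: 13.67
tcp_pos: [584.3, 163.4, 24.5]
eef_rot: [[0.986, -0.169, 0.001], [-0.169, -0.986, 0.0], [0.001, -0.0, -1.0]]
force: [0.7, -0.7, -0.8]
width: 0.007
```

Request:
send_rows([
  [[0, 0, 0], [7, 0, 0], 0],
  [[0, 0, 0], [14, 0, 0], 0],
  [[0, 0, 0], [21, 0, 0], 0],
  [[0, 0, 0], [28, 0, 0], 0],
  [[0, 0, 0], [35, 0, 0], 0],
  [[0, 0, 0], [42, 0, 0], 0],
  [[0, 0, 0], [49, 0, 0], 0],
  [[0, 0, 0], [56, 0, 0], 0],
  [[0, 0, 0], [63, 0, 0], 0],
  [[0, 0, 0], [69, 0, 0], 0],
  [[0, 0, 0], [71, 0, 0], 0],
  [[0, 0, 0], [71, 0, 0], 0],
])

```text
t: 14.67
tcp_pos: [654.0, 151.4, 24.4]
eef_rot: [[0.986, -0.169, 0.001], [-0.169, -0.986, 0.0], [0.001, -0.0, -1.0]]
force: [-0.2, 0.5, 0.5]
width: 0.004
```

Request:
send_rows([
  [[0, 0, 0], [0, 0, -20], 0],
  [[0, 0, 0], [0, 0, -55], 0],
  [[0, 0, 0], [0, 0, -95], 0],
  [[0, 0, 0], [-30, 0, -125], 0],
  [[0, 0, 0], [-65, 0, -140], 0],
  [[0, 0, 0], [-100, 0, -150], 0],
  [[0, 0, 0], [-135, 5, -160], 0],
  [[0, 0, 0], [-170, 10, -170], 0],
  [[0, 0, 0], [-205, 20, -180], 0],
  [[0, 0, 0], [-230, 40, -190], 0],
  [[0, 0, 0], [-240, 70, -200], 0],
  [[0, 0, 0], [-240, 100, -210], 0],
])

```text
t: 15.67
tcp_pos: [397.0, 93.9, 234.5]
eef_rot: [[0.986, -0.165, -0.0], [-0.165, -0.986, 0.0], [-0.0, -0.0, -1.0]]
force: [1.6, -0.2, 0.0]
width: 0.007
```

Run:
```python
from h import *
s=bot.observe();print(s['t'],fr(),s['tcp_pos'],s['force'])
im=optics.capture('top'); 
w=optics.capture('wrist'); cv2.imwrite('pics/w9.png',w[:,:,::-1]); cv2.imwrite('pics/t9.png',im[:,:,::-1])
a=cv2.resize(im[105:230,155:310],None,fx=3.2,fy=3.2,interpolation=cv2.INTER_CUBIC)
b=cv2.resize(w,None,fx=.55,fy=.55,interpolation=cv2.INTER_AREA)
o=np.zeros((400,a.shape[1]+b.shape[1],3),np.uint8);o[:,:a.shape[1]]=a;o[:b.shape[0],a.shape[1]:]=b
cv2.imwrite('pics/end.png',o[:,:,::-1])
```

```text
15.6667 [-169.    25.   234.5] [396.97638833  93.93539166 234.45983368] [ 1.56054945 -0.19803257  0.00495127]
```

View pics/end.png

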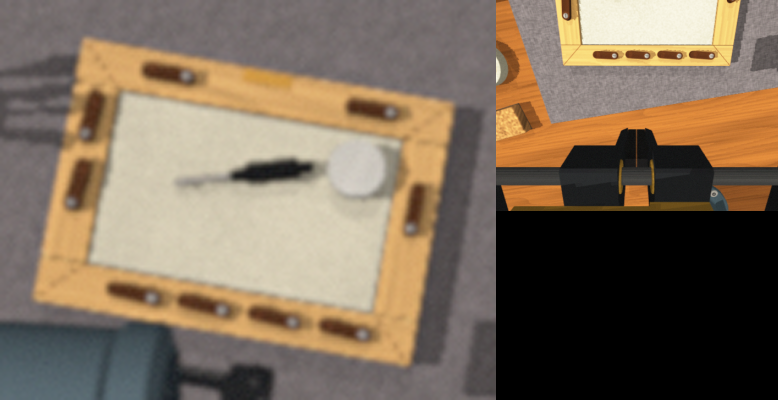

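Run:
```python
from h import *
c=optics.camera_info('wrist'); im=optics.capture('wrist'); s=bot.observe(); print(fr())
def ang(im,n,c):
    hsv=cv2.cvtColor(im,cv2.COLOR_RGB2HSV); d=cv2.inRange(hsv,(0,40,0),(180,255,120))
    N,l,st,ce=cv2.connectedComponentsWithStats(d)
    P=PIV@RF.T+TF; px=proj(n,np.c_[P,np.full(6,40)],c)
    for i in range(6):
        best=None
        for k in range(1,N):
            if not 20<st[k,4]<1500: continue
            v,u=np.nonzero(l==k); F=(ray(n,np.c_[u,v],40,c)[:,:2]-TF)@RF-PIV[i]
            m=F.mean(0)
            if np.hypot(*m)<30:
                inn=F[:,0] if i<4 else -F[:,1]; al=F[:,1] if i<4 else F[:,0]
                co=np.polyfit(al,inn,1)
                print(n,i+1,'area',st[k,4],'along',al.min().round(1),al.max().round(1),'inner max(95%)',np.percentile(inn,97).round(1),'angle',round(np.pi/2-np.arctan(co[0]),2))
ang(im,'wrist',c); t=optics.capture('top'); ang(t,'top',optics.camera_info('top'))
```

```text
[-165.6   23.9  235.4]
wrist 1 area 450 along -8.7 41.6 inner max(95%) 8.2 angle 1.51
wrist 2 area 438 along -7.8 40.1 inner max(95%) 7.3 angle 1.5
wrist 3 area 424 along -6.9 39.7 inner max(95%) 8.4 angle 1.5
wrist 4 area 426 along -7.2 40.6 inner max(95%) 7.6 angle 1.55
wrist 5 area 503 along -6.5 27.7 inner max(95%) 10.2 angle 1.58
top 1 area 45 along 4.7 37.2 inner max(95%) 6.7 angle 1.47
top 2 area 45 along 4.8 37.3 inner max(95%) 6.7 angle 1.49
top 3 area 47 along 4.9 37.5 inner max(95%) 7.1 angle 1.48
top 4 area 46 along 3.3 37.6 inner max(95%) 6.2 angle 1.56
top 5 area 73 along -2.7 38.6 inner max(95%) 12.3 angle 1.53
top 6 area 75 along -4.6 37.6 inner max(95%) 12.2 angle 1.58
```

All six buttons read about 1.47–1.58 rad, the pivots are where they were, and the arm is clear, so I'm handing in.

```bash
python3 -c "
from cell import bot
print(bot.job_done())"
```

```text
the job is handed in; nothing more can be done
None
```

All six turn-buttons are pushed aside and the job is handed in at about 16 s of the 54 s allowed. I ran the closed fingertips along the near rail from right to left, then along the left rail from near to far.

**Last checks**
- **Buttons:** top and wrist views put all six at about 1.47–1.58 rad, past the 1.19 needed. The furthest any reaches inward is about 12 mm from its pivot, and the rail's inner edge is at 20 mm. Button 6 was measured from the top view only.
- **Frame:** its pivots stayed within about 1 mm of where I first found them.
- **Bystanders:** in the last picture the backboard, tin and screwdriver look unmoved. I did not measure them, and I did not check the things around the frame again.

**What went wrong or disagreed**
- **First pass missed:** it went over button 1 without turning it. The closed fingertips stand about 10 mm behind the TCP, not 11 mm ahead as stated. I found this by touching down on the bare felt in front of the frame.
- **Force:** that touch reached about 42 N vertically with the fingertips (44 N in all), on the felt and not on the frame. During the sweeps the highest force I read was about 6 N, briefly at button 4. Readings came only at the end of each move, so short peaks may have been missed.

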